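Prove the rotor brake, then spread the circlip over the spindle and hold it

TASK

Fit the retaining clip on the tube rotator with its brake on: first press the test button on the brake box so that the brake lever drops, and then lift the lever fully back up to set the brake. Then take the circlip pliers by the handles, squeeze them fully so that the clip opens, carry it over the tip of the upright spindle and slide it down, level, until it surrounds the groove. Finish holding it there, pliers still squeezed and clip still spread, centred and clear of the spindle and rotor, and leave the other things on the bench where they are.

Things in the scene. Friction and masses are not known exactly. Their poses are not given: they have to be found in the camera images.
- groove (a point): Centre of the groove in the tube rotator's upright steel spindle, 108 mm above the bench; groove 8 mm wide. Spindle radius 8 mm (6 mm in the groove). Below it a dark hub of radius 19 mm, top 96 mm above the bench, and a rotor disc of radius 62 mm with low blue-capped tubes, up to 86 mm above the bench.
- spindle_top (a point): Centre of the chamfered top end of the spindle, 14 mm above the groove's centre, 122 mm above the bench.
- drive: The tube rotator, fixed: white housing 130 x 110 x 56 mm, rotor and spindle; origin on the bench under the spindle axis, z up.
- brakebox: Grey brake box, fixed, 70 mm (x) by 110 mm (y): a low half 38 mm high at -y carrying the lever, a tower 72 mm high at +y carrying the button. Origin on the bench, 15 mm behind the box's front face; the lever drops towards this body's -x.
- button_top (a point): Centre of the top of the round white test button (radius 14 mm) on the tower, at (12, 28, 86) mm in the brake box's frame when not pressed; pressed straight down. Travel 6 mm; about 1 N to start and 4 N to press home, springs back. It trips the lever a little past halfway down; press it home.
- button (a joint): Button travel, 0 = up, 0.006 m = fully down.
- lever_axis (a point): Point on the lever's horizontal hinge axis, in the middle of the lever, at (0, -28, 50) mm in the brake box frame; the axis runs along the brake box's y.
- lever_knob (a point): Centre of the lever's black cross bar (cylinder along the hinge axis, 24 mm long, 16 mm diameter), 60 mm from the hinge axis, on an 8 mm thick rod; moves with the lever. It can be pinched over its 24 mm length from above, and turns between the fingers.
- lever (a joint): Lever angle, rad: 0 = up, brake set (leans 0.12 past upright to the brake box's +x, on a stop; stays by its own weight); 1.35 = dropped (1.23 from upright, towards the box's -x). Angle from upright towards -x = value - 0.12. Weighs 45 g; let go between upright and dropped it falls again.
- stand: Low fixed stand for the pliers: base 150 x 90 x 8 mm and two grey supports 46 mm high, one under the pliers' pivot (x -10 to 10, y -13 to 13 mm) and one under the handle ends (x -100 to -84, y -38 to 38 mm). Origin on the bench under the pliers' pivot.
- pliers: Circlip pliers, dark grips, bent tips, lying level and loose on the stand; about 220 g, 190 mm long. Origin on the vertical pivot axis, level with the handles' underside (46 mm above the bench at first). +x: middle line towards tips and clip; handles to -x. Squeezing the handles opens tips and clip equally to both sides; a spring works against it. See grip, ring.
- grip (a point): Where to grip the pliers: middle line, mid height of the 14 mm high handles, 38 mm behind the pivot (-x), 7 mm above the pliers' origin; they nearly balance there. Handles run 20 to 110 mm behind the pivot. Relaxed they form a V, over the outside 44 mm wide here, 71 mm at the ends; fully squeezed the outer faces are parallel, 30 mm apart.
- ring (a point): Centre of the spread clip's opening: 58.4 mm ahead of the pivot (+x), 18 mm below the pliers' origin (fixed in the pliers' frame). The steel C-clip, 2.5 mm thick, hangs on the bent-down tips and stays there. Inner radius relaxed 7.5 mm (less than the spindle's), fully spread about 12 mm. The noses pass 21 mm above the clip's plane, so the spindle top fits below.
- squeeze (a joint): How far the handles are squeezed, rad of each half: 0 = relaxed, 0.19 = fully squeezed to the stop, clip fully spread. Takes about 7 N at the grip; any firm grip of 20 N or more holds it. As the handles turn between the jaws, the pivot creeps about 2 mm forward (towards the clip) from where it lay; the middle line centres itself between the jaws.
- dish: Bystander: white culture dish, radius 45 mm, 16 mm high; origin at centre of underside.
- timer: Bystander: white bench timer 50 x 70 x 18 mm; origin at centre of underside.
- jar: Bystander: small amber jar, radius 22 mm, 60 mm high; origin at centre of underside.
- beaker: Bystander: small glass beaker, radius 27 mm, 65 mm high; origin at centre of underside.
- rack: Bystander: green tube rack 75 x 160 mm, 93 mm high with its tubes; origin at centre of underside.
- tipbox: Bystander: pipette tip box 85 x 120 x 65 mm; origin at centre of underside.
- reagent: Bystander: glass reagent bottle, radius 40 mm, 150 mm high; origin at centre of underside.

How it is judged:
By the outcome, as a careful person would: the job done as asked, in the order asked, and still so for the second after the job is handed in, while the arm keeps its last pose, push and grip.
It also fails if it takes over 64 s, if anything falls off the work surface, if the arm or the gripper's body presses on something with over 40 N, if the wrist force passes 120 N, or if a joint passes its speed limit or range.

ROBOT

A 7-joint arm with a two-finger parallel gripper is mounted at the origin on the work surface. World frame = base frame: x ahead of the robot, y to its left, z up, the work surface at z = 0. Lengths are in mm, angles in degrees, forces in N, time in s.
With the tool pointing down it reaches from about 400 to 925 mm from the base axis. Payload 4.1 kg.
Tool frame: the origin (TCP) lies midway between the tips of the shut fingers; the grasp point (between the pads) lies 19 mm behind it; z points along the fingers, y is the line along which they close (so a half turn about z gives the same grasp; the last joint's range is limited). The gripper opens to 85 mm and grips with 20 to 120 N. Pads are 22 mm wide; open, the fingers measure 114 mm over their backs; the gripper's body (76 mm by 85 mm) begins 54 mm behind the grasp point. The pads swing forward as they close: fully open they stand 13 mm farther back than shut.
Start: joints at [64.572, 22.827, 2.584, 88.041, -1.071, 69.15, -2.905], TCP at [219.744, -611.767, 211.047] pointing down, gripper open.
Joint ranges: [-161.44, 161.44], [-28.35, 127.94], [-78.24, 83.42], [0, 140.83], [-78.03, 258.03], [13.02, 114.36], [-168.23, 168.23]. Speed limits (degrees/s): [147.25, 147.25, 180, 180, 180, 180, 180].

INTERFACE

Orientations are given as [roll, pitch, yaw] about the fixed x, y, z axes, in that order (R = Rz(yaw) Ry(pitch) Rx(roll)).
In Python, from station import ctrl, imaging, job, finder gives the robot as it stands.
- The arm moves only by the tool servo_tool, never from a script. Its argument "deltas" is a list of rows, each a list of 5 numbers: the shift along the tool's x, y, z in m, then the turn about the tool's z in degrees, then the closure in counts, from 0 (fully open) to 255 (shut). A call has 1 to 20 rows; each row is the pose to reach, as a shift and turn from the pose commanded when the call began, along the tool's axes at that moment; what a row does not reach only later rows make up. A row lasts 1/8 s, in which the tool goes at most 62.5 mm and 10.7 degrees, less where a joint would pass 70% of its speed; a pose out of reach is approached as far as the arm can. A call with a gripper value outside its range is refused whole. The fingers move at their own pace and stop on an object; "squeeze" is the grip in N (left out, the last holds). Time passes only in rows, so rows that repeat a pose let the fingers close. It gives the time, the measured TCP pose, the force, the opening and the grip force at its end, in the units of the state.
- ctrl.get_state(): the state, without advancing time (a new reading comes with each control period).
- imaging.get_image(name): name is "side" or "top" or "wrist"; returns a dict with "pixels" (420x560x3 uint8, red, green, blue), "depth" (420x560 float32, mm along the optical axis (not along the pixel's ray), 0 where there is no reading), "fx", "fy", "cx", "cy" (pixels), "R" (3x3) and "t" (3): a world point X has camera coordinates R X + t. Camera axes: x right, y down, z forward; pixel columns grow to the right and rows downward; lengths in mm; the calibration is good to about 2 mm. A picture is of the moment at which its call begins.
- job.hand_in(): hands the job in; it is judged then, once.
Trained networks look in a picture, given as the dict that the camera call returned (one of the last four; its "shot" number tells which), for a name from the list of things; names that differ only in an ending like _2 or _b are one class to them, and where a whole thing is asked for, a point or a joint stands for the part that bears it (a point fixed in the world has none). Each returns a list of dicts, best first, with "confidence" (0 to 1); they miss things now and then, are a little off and sometimes report something else, mostly with a low value. They report only what shows in the picture. A call takes as long as a camera call.
- finder.masks_of(picture, thing): "pixels" (420x560 bool, what is visible of it) and "box" ([centre column, centre row, width, height] in pixels, round what is visible of it).
The state is a dict: "time_s": time; "joint_positions": joint angles; "qd": joint speeds; "joint_efforts": joint torques, N m; "tcp_pos": TCP position; "orientation": TCP orientation; "ft_force": force on the tool from outside, world axes, zero at the start; "wrist_torque": the same for the moment, N m; "opening": finger opening in mm; "gripper_force": force on a finger pad.
Only numpy, scipy, OpenCV 4.12 (cv2) and the standard library are available. Lean on these libraries where they do the work, as an engineer would, in place of code of your own. Each camera call takes 0.05 s, during which the arm holds its last target. There are 200 camera calls.

## Working session

There is one attempt and no reset: what is moved stays moved. The work goes in short steps, Python scripts to look and compute and a tool call to move; the robot and the scene stay as the last step left them, time stands still between calls to the robot, and variables do not carry over. Pictures are saved under pics/ and viewed, at most 10 in all, crops included, and the job is handed in when it is done.

Besides the shell and the picture viewer there is one more tool, called after ">>>" by a JSON object that holds its "method" and its "body", one argument or row to a line. servo_tool: Moves the arm, as the interface text tells. Its arguments: {"type":"object","properties":{"deltas":{"type":"array"},"squeeze":{"type":"number"}},"required":["deltas"]}

```bash
ls; mkdir -p pics; cat > h.py <<'E'
import numpy as np, cv2
from station import ctrl, imaging, job, finder
def pts(im, mask):
    v,u=np.nonzero(mask & (im["depth"]>0)); d=im["depth"][v,u]
    c=np.stack([(u-im["cx"])/im["fx"]*d,(v-im["cy"])/im["fy"]*d,d],1)
    return (c-im["t"])@np.asarray(im["R"]), u, v
def save(im,name): cv2.imwrite("pics/"+name,cv2.cvtColor(im["pixels"],cv2.COLOR_RGB2BGR))
E
python3 - <<'E'
from h import *
s=ctrl.get_state(); print(s["tcp_pos"],s["orientation"],s["opening"])
for n in ["top","side"]:
    im=imaging.get_image(n); save(im,n+"0.png"); print(n,np.round(im["R"],3).tolist(),np.round(im["t"]),im["fx"])
    for th in ["drive","brakebox","button_top","lever_knob","stand","pliers","ring","dish","timer","jar","beaker","rack","tipbox","reagent"]:
        try:
            for r in finder.masks_of(im,th)[:2]:
                P,_,_=pts(im,r["pixels"])
                if len(P): print(th,round(r["confidence"],2),np.round(r["box"]),np.round(np.median(P,0)),np.round(np.percentile(P,2,0)),np.round(np.percentile(P,98,0)))
        except Exception as e: print(th,e)
a=np.hstack([cv2.imread("pics/top0.png")]);
E
```

```text
pics
[ 219.48407189 -611.09416483  209.94747902] [-1.79886475e+02  8.60384758e-03  1.97637381e+01] 85.3639972624544
top [[-0.01, -1.0, -0.027], [-0.988, 0.014, -0.153], [0.153, 0.025, -0.988]] [  17.  571. 1124.] 468.66694343536454
drive 0.69 [303. 212.  54.  55.] [571. -43.  78.] [512. -99.  26.] [639.  13. 100.]
brakebox 0.72 [181. 219.  52.  37.] [556. 261.  58.] [522. 205.   1.] [595. 317. 116.]
stand 0.73 [400. 259.  37.  62.] [ 462. -284.    8.] [ 389. -338.    3.] [ 532. -245.   47.]
stand 0.7 [165. 219.  11.   9.] [555. 287.  86.] [543. 276.  76.] [567. 299.  89.]
pliers 0.97 [404. 254.  28.  71.] [ 463. -303.   58.] [ 391. -321.    4.] [ 546. -251.   64.]
pliers 0.55 [182. 220.  53.  40.] [555. 260.  59.] [521. 205.   3.] [595. 314. 116.]
ring 0.81 [406. 256.  29.  68.] [ 463. -300.   58.] [ 391. -315.    4.] [ 546. -252.   64.]
ring 0.53 [165. 219.   8.  12.] [555. 289.  86.] [543. 277.  81.] [567. 301.  89.]
dish 0.95 [323. 286.  37.  37.] [389. -89.  16.] [ 347. -129.   11.] [428. -50.  20.]
dish 0.58 [166. 218.  12.   9.] [555. 288.  86.] [543. 276.  78.] [567. 301.  89.
[... 1887 characters left out ...]
.]
timer 0.74 [324. 276.  18.  29.] [384.  92.  18.] [353.  53.  -1.] [422. 126.  23.]
jar 0.86 [195. 245.  15.  25.] [713. 210.  54.] [702. 189.   9.] [738. 225.  63.]
jar 0.46 [363. 165.  56.  35.] [ 457. -298.   56.] [ 391. -362.   -1.] [ 565. -247.   63.]
beaker 0.84 [275. 146.  20.  26.] [ 736. -224.   46.] [ 714. -253.    3.] [ 765. -202.   67.]
rack 0.68 [211. 199.  54.  58.] [762.  65.  50.] [736. -37.   0.] [822. 137.  94.]
rack 0.67 [287. 206.  56.  53.] [564. -19.  77.] [512. -89.   7.] [636.  17. 104.]
reagent 0.69 [307. 125.  28.  49.] [ 674. -312.   85.] [ 649. -351.    3.] [ 715. -295.  151.]
reagent 0.56 [239. 279.  15.  29.] [538. 239. 108.] [531. 204.  28.] [582. 257. 120.]
```

```bash
python3 - <<'E'
from h import *
a=cv2.imread("pics/top0.png")[110:320,130:450]; b=cv2.imread("pics/side0.png")[100:330,180:400]
a=cv2.resize(a,(800,525),interpolation=cv2.INTER_CUBIC); cv2.imwrite("pics/a.png",a)
cv2.imwrite("pics/b.png",cv2.resize(b,(574,600),interpolation=cv2.INTER_CUBIC))
E
```

```text
(no output)
```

View pics/a.png

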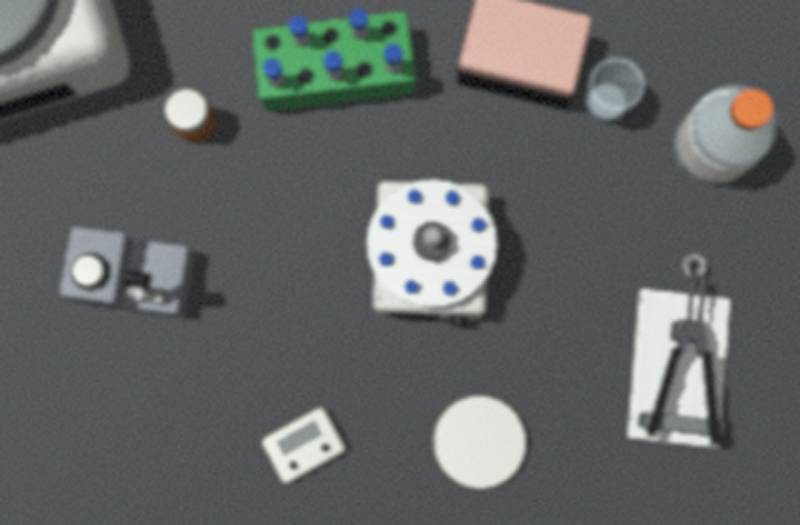

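View pics/b.png

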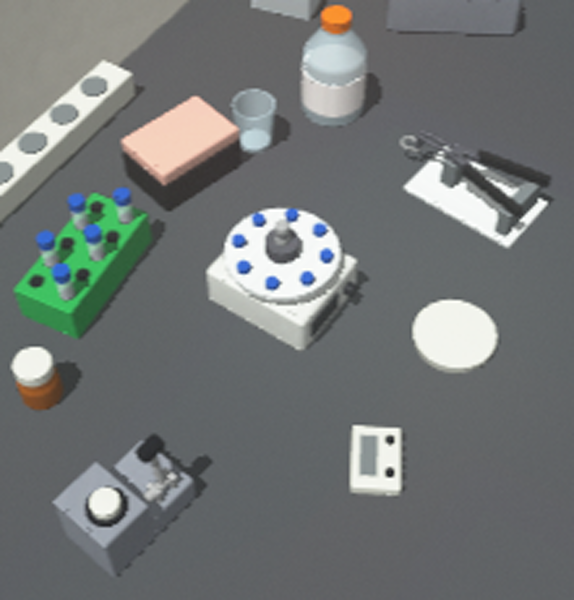

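```bash
cat > m.py <<'E'
from h import *
import sys
from scipy.optimize import least_squares
def rect(P): 
    r=cv2.minAreaRect(P[:,:2].astype(np.float32)); return [np.round(x,1).tolist() for x in r]
def circ(P):
    f=lambda p: np.hypot(P[:,0]-p[0],P[:,1]-p[1])-p[2]
    return least_squares(f,[*P[:,:2].mean(0),10],loss="soft_l1").x
def near(P,lo,hi): return P[np.all((P>lo)&(P<hi),1)]
E
python3 - <<'E'
from m import *
for n in ["top","side"]:
    im=imaging.get_image(n); P,u,v=pts(im,np.ones((420,560),bool)); px=im["pixels"][v,u].astype(int)
    def q(lo,hi,c=None):
        m=np.all((P>lo)&(P<hi),1)
        if c is not None: m&=c(px)
        return P[m]
    print(n,"bench z",np.median(q([440,0,-20],[480,60,20])[:,2]))
    B=q([500,270,82],[600,310,92]); print("button",len(B),B.mean(0),B[:,2].std())
    T=q([480,190,66],[640,340,76]); print("tower",rect(T),len(T))
    T=q([480,190,33],[640,340,42]); print("low",rect(T),len(T))
    K=q([480,190,98],[640,270,130]); print("knob",len(K),K.mean(0),K.min(0),K.max(0),rect(K))
    R=q([480,-120,68],[680,60,80]); 
    h=cv2.convexHull(R[:,:2].astype(np.float32))[:,0]; print("rotor",circ(h),np.median(R[:,2]),cv2.minEnclosingCircle(R[:,:2].astype(np.float32)))
    Bl=q([480,-120,60],[680,60,95],lambda c:(c[:,2]>c[:,0]+50)); print("blue",circ(Bl),len(Bl))
    S=q([500,-80,105],[640,20,140]); print("spindle",len(S),S.mean(0),S[:,2].max())
    H=q([500,-80,91],[640,20,101]); print("hub",len(H),H.mean(0),rect(H))
    St=q([370,-370,4],[560,-220,12],lambda c:c.min(1)>130); print("standbase",rect(St),len(St))
    G=q([370,-370,52],[580,-220,75]); print("pliers",rect(G),len(G),np.median(G[:,2]))
    L=q([510,-370,20],[600,-220,50]); print("clip?",len(L),L.mean(0) if len(L) else 0)
E
```

```text
top bench z -0.44399233165215785
button 98 [555.42111428 289.07008691  85.70585099] 1.7552629831768785
tower [[561.8, 272.4], [88.4, 70.7], 82.4] 493
low [[558.9, 256.9], [103.2, 69.6], 81.8] 464
knob 72 [542.18089628 233.7767308  115.24011046] [533.37262052 222.87181252 106.85902855] [551.14989417 246.10538588 121.02285016] [[542.6, 234.1], [22.7, 15.7], 81.6]
rotor [579.07582583 -43.32819593  61.54981154] 77.41525606265648 ((579.1528930664062, -43.289920806884766), 62.27323913574219)
blue [579.04160513 -42.09738552  47.7588851 ] 164
spindle 43 [577.94703241 -42.66725721 120.27495828] 125.00432123525174
hub 151 [577.90986607 -43.24296446  96.00081003] [[586.7, -51.3], [35.7, 57.6], 45.1]
standbase [[459.5, -291.1], [91.8, 150.2], 83.4] 1150
pliers [[467.9, -291.3], [69.0, 161.6], 82.5] 525 58.445628914358736
clip? 35 [ 556.33061134 -304.75714986   32.70110306]
side bench z 0.629526487360593
button 107 [554.74084001 292.53992562  86.17654549] 1.7613841710851097
tower [[560.6, 275.5], [87.4, 70.2], 81.8] 515
low [[558.6, 263.5], [111.8, 70.7], 81.9] 386
knob 74 [540.72380265 238.7986291  114.72622038] [534.21867118 225.96187344  99.22886884] [552.17544309 250.17356581 121.7624233 ] [[542.0, 237.7], [24.3, 15.0], 75.4]
rotor [578.85106659 -40.22142707  61.83150303] 78.16714327004519 ((578.0067749023438, -40.00383758544922), 63.481178283691406)
blue [577.32639468 -39.88623227  47.84027545] 177
spindle 37 [577.27388955 -38.31540013 118.5419016 ] 126.11111133925942
hub 92 [576.779358   -36.09633547  96.19005789] [[577.7, -38.9], [36.3, 33.9], 28.3]
standbase [[461.0, -288.0], [93.2, 152.5], 82.8] 626
pliers [[468.6, -287.8], [67.8, 162.8], 83.2] 335 58.250557378990365
clip? 32 [ 554.54169362 -302.16789883   33.87616033]
```

>>> {"method": "servo_tool", "body": {
  "deltas": [
    [0.401, -0.346, 0, 10, 255],
    [0.401, -0.346, 0, 20, 255],
    [0.401, -0.346, 0, 28, 255],
    [0.401, -0.346, 0, 28, 255],
    [0.401, -0.346, 0, 28, 255],
    [0.401, -0.346, 0, 28, 255],
    [0.401, -0.346, 0, 28, 255],
    [0.401, -0.346, 0, 28, 255],
    [0.62, -0.735, 0, 28, 255],
    [0.62, -0.735, 0, 28, 255],
    [0.62, -0.735, 0, 28, 255],
    [0.62, -0.735, 0, 28, 255],
    [0.62, -0.735, 0, 28, 255],
    [0.62, -0.735, 0, 28, 255],
    [0.62, -0.735, 0.03, 28, 255],
    [0.62, -0.735, 0.06, 28, 255],
    [0.62, -0.735, 0.08, 28, 255],
    [0.62, -0.735, 0.08, 28, 255]
  ]
}}

```text
time_s: 3.85
tcp_pos: [553.8, 287.5, 129.0]
orientation: [179.8, 0.2, -8.3]
ft_force: [-0.2, -0.0, 0.3]
opening: 0.2
gripper_force: 0.0
```

```bash
cat >> m.py <<'E'
def to(x,y,z,yaw):
    s=ctrl.get_state(); p=np.array(s["tcp_pos"]); a=np.radians(s["orientation"][2]); d=np.array([x,y,z])-p
    c,sn=np.cos(a),np.sin(a)
    print("row",np.round([ (d[0]*c+d[1]*sn)/1e3,(d[0]*sn-d[1]*c)/1e3,-d[2]/1e3,(s["orientation"][2]-yaw+180)%360-180],4).tolist())
E
python3 - <<'E'
from m import *
s=ctrl.get_state(); print(s)
im=imaging.get_image("wrist"); save(im,"w1.png"); print(im["R"],im["t"])
P,u,v=pts(im,np.ones((420,560),bool))
B=near(P,[500,265,82],[600,320,92]); print(len(B)); print(B.mean(0),rect(B)) if len(B)>20 else 0
to(555.1,290.8,100,-8.2)
E
```

```text
{'time_s': 3.85, 'joint_positions': array([ -11.21874333,   26.22035029,  -26.90200724,   96.09421414,
         13.2343837 ,   61.12467217, -140.50517018]), 'qd': array([ 1.23735588, -2.43661923,  0.35258623, -2.07185665, -0.18308803,
        0.2375118 ,  0.18499091]), 'joint_efforts': array([-1.52136885e+00, -4.52084219e+01, -5.34284905e+00, -2.27476126e+01,
       -8.39065318e-02, -1.12570706e-01, -1.90378027e-02]), 'tcp_pos': array([553.80511266, 287.54935744, 129.00240149]), 'orientation': array([ 1.79790326e+02,  1.69853806e-01, -8.27930915e+00]), 'ft_force': array([-0.22915196, -0.04809918,  0.34840922]), 'wrist_torque': array([-0.05259974, -0.00260401, -0.0519294 ]), 'gripper_force': 0.0, 'opening': 0.21630572636795087}
[[-0.14329657 -0.9896741   0.00335737]
 [-0.94023593  0.13719562  0.3116629 ]
 [-0.30890532  0.0415035  -0.95018681]] [362.67369161 465.8731691  461.82794329]
1466
[556.66699746 289.85007436  86.4320468 ] [[556.1, 289.9], [27.1, 27.0], 81.6]
row [-0.0004, -0.0032, 0.0307, -0.1563]
```

>>> {"method": "servo_tool", "body": {
  "deltas": [
    [0, 0, 0.035, 0, 255],
    [0, 0, 0.045, 0, 255],
    [0, 0, 0.05, 0, 255],
    [0, 0, 0.053, 0, 255],
    [0, 0, 0.053, 0, 255],
    [0, 0, 0.053, 0, 255]
  ]
}}

```text
time_s: 4.65
tcp_pos: [555.1, 289.8, 78.6]
orientation: [-180.0, -0.1, -8.2]
ft_force: [-0.2, 0.3, 1.4]
opening: 0.2
gripper_force: 0.0
```

>>> {"method": "servo_tool", "body": {
  "deltas": [
    [0, 0, 0.002, 0, 255],
    [0, 0, 0.004, 0, 255],
    [0, 0, 0.004, 0, 255]
  ]
}}

```text
time_s: 5.03
tcp_pos: [554.6, 289.4, 73.6]
orientation: [180.0, 0.0, -8.2]
ft_force: [0.3, 0.4, -0.4]
opening: 0.2
gripper_force: 0.0
```

```bash
python3 - <<'E'
from m import *
s=ctrl.get_state(); print(s["tcp_pos"],s["ft_force"])
a=imaging.get_image("side"); w=imaging.get_image("wrist")
o=np.hstack([cv2.resize(a["pixels"][240:340,160:290],(400,308)),cv2.resize(w["pixels"],(400,308))])
save({"pixels":o},"c.png")
for im in (a,w):
  for r in finder.masks_of(im,"lever")[:2]: print("lever",r["confidence"],np.median(pts(im,r["pixels"])[0],0))
E
```

```text
[554.55692155 289.4221028   73.64571082] [ 0.34933616  0.38135481 -0.44422786]
lever 0.66 [538.54011909 239.06368048 113.14022192]
lever 0.66 [543.97342963 237.68678549 113.95219534]
```

View pics/c.png

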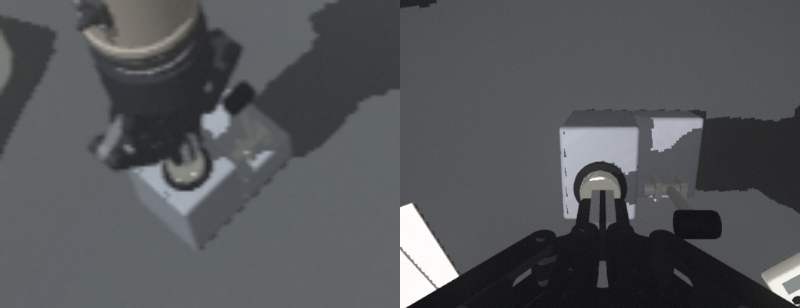

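```bash
python3 - <<'E'
from m import *
w=imaging.get_image("wrist"); P,u,v=pts(w,np.ones((420,560),bool))
for lo,hi in (([520,260,74],[600,320,100]),([520,200,66],[620,320,74])):
    B=near(P,lo,hi); print(len(B),B.min(0),B.max(0),rect(B),np.median(B[:,2]))
m=(abs(u-280)<3)
for vv in range(215,300,5):
    k=np.nonzero(m&(v==vv))[0]
    if len(k): print(vv,np.round(P[k].mean(0)))
a=imaging.get_image("side"); P,u,v=pts(a,np.ones((420,560),bool)); B=near(P,[530,265,76],[580,320,95]);print(len(B),np.median(B,0),B.min(0),B.max(0))
o=np.hstack([cv2.resize(a["pixels"][270:320,200:240],(480,600),interpolation=2)]); save({"pixels":o},"d.png")
E
```

```text
2904 [535.76734698 261.10692817  74.00249952] [598.89874668 315.45438863  99.93329597] [[564.5, 289.2], [48.9, 63.5], 81.8] 77.06537959584139
8710 [526.22790195 232.85167231  66.03988558] [601.70825067 319.96792565  73.99992482] [[561.7, 273.6], [87.0, 69.5], 81.5] 72.51739058924295
215 [577. 287.  72.]
220 [574. 288.  73.]
225 [573. 288.  76.]
230 [570. 288.  76.]
235 [569. 288.  80.]
240 [569. 288.  86.]
245 [567. 289.  87.]
250 [564. 289.  87.]
255 [562. 289.  86.]
260 [566. 289. 101.]
265 [566. 289. 105.]
270 [566. 288. 109.]
275 [566. 288. 113.]
280 [566. 288. 117.]
285 [566. 288. 121.]
290 [566. 288. 124.]
295 [566. 288. 128.]
99 [548.25259541 298.87504224  82.65574548] [535.32392209 274.85506685  76.12607407] [572.90199278 311.01747321  90.68138686]
```

View pics/d.png

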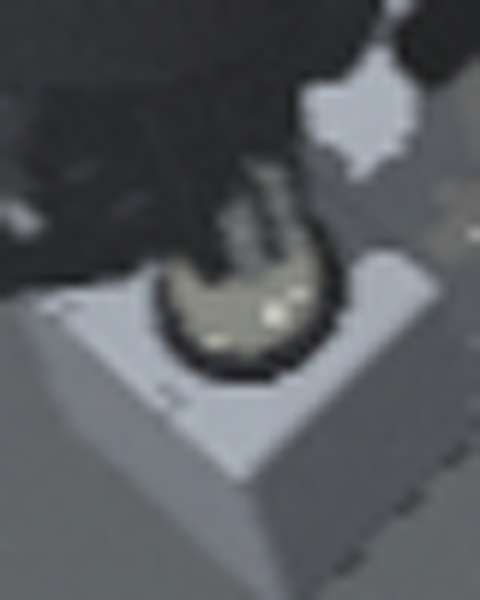

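>>> {"method": "servo_tool", "body": {
  "deltas": [
    [0.001, 0, 0.004, 0, 255],
    [0.001, 0, 0.007, 0, 255],
    [0.001, 0, 0.007, 0, 255]
  ]
}}

```text
time_s: 5.7
tcp_pos: [555.4, 289.2, 66.4]
orientation: [180.0, 0.0, -8.2]
ft_force: [-0.3, -0.5, 0.3]
opening: 0.0
gripper_force: 0.0
```

>>> {"method": "servo_tool", "body": {
  "deltas": [
    [0, 0, 0.003, 0, 255],
    [0, 0, 0.005, 0, 255],
    [0, 0, 0.005, 0, 255]
  ]
}}

```text
time_s: 6.08
tcp_pos: [555.9, 289.5, 62.2]
orientation: [-180.0, -0.0, -8.2]
ft_force: [0.0, -0.2, 2.2]
opening: 0.3
gripper_force: 1.3
```

```bash
python3 - <<'E'
from m import *
w=imaging.get_image("wrist"); P,u,v=pts(w,np.ones((420,560),bool))
m=(abs(u-280)<3)
for vv in range(225,290,4):
    k=np.nonzero(m&(v==vv))[0]
    if len(k): print(vv,np.round(P[k].mean(0)))
save({"pixels":np.hstack([cv2.resize(w["pixels"][160:300,200:360],(800,600))])},"e.png")
print(ctrl.get_state()["joint_efforts"])
E
```

```text
225 [577. 287.  73.]
229 [575. 287.  72.]
233 [574. 288.  76.]
237 [572. 288.  76.]
241 [570. 288.  75.]
245 [569. 288.  77.]
249 [569. 288.  81.]
253 [568. 288.  83.]
257 [566. 289.  83.]
261 [567. 288.  89.]
265 [567. 288.  94.]
269 [567. 288.  97.]
273 [567. 288. 100.]
277 [567. 288. 103.]
281 [567. 288. 107.]
285 [567. 288. 109.]
289 [567. 288. 112.]
[-5.61449945e-02 -4.69672108e+01 -4.69145939e+00 -2.05305594e+01
  3.04086122e-02 -1.79972593e-01 -7.30668125e-05]
```

View pics/e.png

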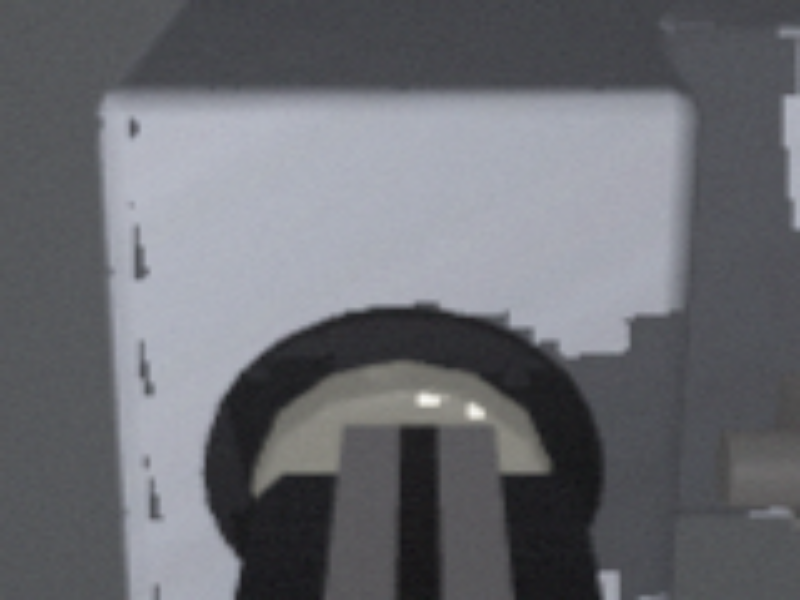

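>>> {"method": "servo_tool", "body": {
  "deltas": [
    [0, 0, 0.003, 0, 255],
    [0, 0, 0.005, 0, 255],
    [0, 0, 0.006, 0, 255],
    [0, 0, 0.006, 0, 255]
  ]
}}

```text
time_s: 6.62
tcp_pos: [556.1, 289.6, 59.5]
orientation: [180.0, -0.1, -8.3]
ft_force: [-6.1, -3.8, 21.6]
opening: 0.1
gripper_force: 10.8
```

```bash
python3 - <<'E'
from m import *
w=imaging.get_image("wrist"); P,u,v=pts(w,np.ones((420,560),bool))
B=near(P,[535,262,73],[580,315,95]);m=(abs(u-280)<3)
for vv in range(245,290,4):
    k=np.nonzero(m&(v==vv))[0]
    if len(k): print(vv,np.round(P[k].mean(0)))
for r in finder.masks_of(w,"lever")[:1]: print("lever",r["confidence"],np.median(pts(w,r["pixels"])[0],0))
a=imaging.get_image("side")
for r in finder.masks_of(a,"lever_knob")[:2]: print("lever",r["confidence"],np.median(pts(a,r["pixels"])[0],0))
E
```

```text
245 [570. 288.  76.]
249 [569. 288.  79.]
253 [568. 289.  80.]
257 [566. 289.  80.]
261 [567. 289.  87.]
265 [567. 289.  90.]
269 [567. 289.  94.]
273 [567. 289.  97.]
277 [567. 288. 101.]
281 [567. 288. 104.]
285 [567. 288. 106.]
289 [567. 288. 110.]
lever 0.9 [532.93735822 239.36536502  55.82638758]
lever 0.65 [ 452.48796445 -275.52005551    9.36477879]
lever 0.56 [ 455.68440664 -296.87076719   56.48739822]
```

>>> {"method": "servo_tool", "body": {
  "deltas": [
    [0, 0, -0.04, 0, 255],
    [0, 0, -0.075, 0, 255],
    [-0.03, 0.02, -0.075, 0, 100],
    [-0.069, 0.055, -0.075, 0, 100],
    [-0.069, 0.055, -0.075, 0, 100],
    [-0.069, 0.055, -0.075, 0, 100],
    [-0.069, 0.055, -0.075, 0, 100]
  ]
}}

```text
time_s: 7.7
tcp_pos: [480.8, 245.8, 131.2]
orientation: [-179.9, -0.1, -8.2]
ft_force: [-0.3, -0.6, 0.4]
opening: 52.0
gripper_force: 0.0
```

```bash
python3 - <<'E'
from m import *
w=imaging.get_image("wrist"); save(w,"f.png")
print(ctrl.get_state()["tcp_pos"])
for th in ["lever_knob","lever"]:
  for r in finder.masks_of(w,th)[:2]:
    p=pts(w,r["pixels"])[0]; print(th,r["confidence"],r["box"],np.median(p,0),p.min(0),p.max(0))
P,u,v=pts(w,np.ones((420,560),bool)); px=w["pixels"][v,u]
m=np.all((P>[460,225,55])&(P<[500,270,84]),1); K=P[m]; print(len(K),rect(K),np.percentile(K,[2,50,98],axis=0))
to(480.2,244.4,40,-8.2)
E
```

```text
[480.64916305 245.79353752 131.0840462 ]
lever_knob 0.66 [279.8, 176.0, 47.2, 110.0] [499.66865909 241.14099357  66.55637792] [4.44074908e+02 2.29451805e+02 1.90068092e-01] [543.08422735 257.67327967  80.15876583]
lever 0.63 [279.9, 175.8, 55.0, 113.1] [499.17318958 241.05961806  66.90067409] [465.56226498 229.63811639   0.91497258] [542.97541607 257.67327967  80.15876583]
1094 [[486.3, 243.8], [23.9, 27.9], 81.7] [[473.14555018 233.21237738  66.40927258]
 [483.89015208 243.48993629  76.26666992]
 [498.68940214 255.83888981  79.24006524]]
row [0.0001, 0.0011, 0.0909, -0.0337]
```

View pics/f.png

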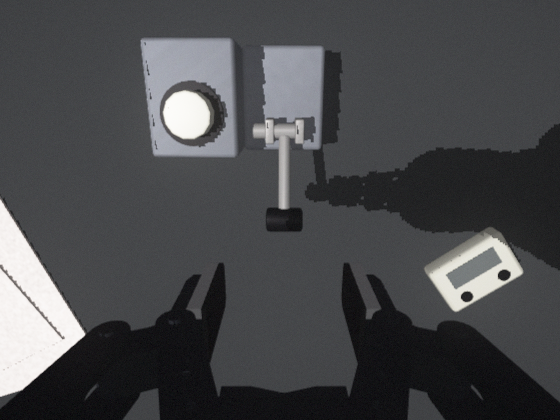

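>>> {"method": "servo_tool", "body": {
  "deltas": [
    [0, 0.001, 0.055, 0, 100],
    [0, 0.001, 0.085, 0, 100],
    [0, 0.001, 0.099, 0, 100],
    [0, 0.001, 0.099, 0, 200],
    [0, 0.001, 0.099, 0, 200],
    [0, 0.001, 0.099, 0, 200],
    [0, 0.001, 0.099, 0, 200],
    [0, 0.001, 0.099, 0, 200]
  ],
  "squeeze": 25
}}

```text
time_s: 8.85
tcp_pos: [480.2, 245.5, 32.9]
orientation: [-179.8, -0.1, -8.2]
ft_force: [1.4, 5.3, 1.4]
opening: 23.2
gripper_force: 30.1
```

>>> {"method": "servo_tool", "body": {
  "deltas": [
    [0.002, 0.001, -0.005, 0, 200],
    [0.0045, 0.001, -0.0098, 0, 200],
    [0.0107, 0.001, -0.0186, 0, 200],
    [0.0184, 0.001, -0.0262, 0, 200],
    [0.0273, 0.001, -0.0323, 0, 200],
    [0.0371, 0.001, -0.0367, 0, 200],
    [0.0476, 0.001, -0.0393, 0, 200],
    [0.0566, 0.001, -0.04, 0, 200],
    [0.0637, 0.001, -0.0395, 0, 200],
    [0.065, 0.001, -0.0394, 0, 200],
    [0.066, 0.001, -0.0394, 0, 200],
    [0.066, 0.001, -0.0394, 0, 200]
  ]
}}

```text
time_s: 10.35
tcp_pos: [543.5, 236.1, 72.3]
orientation: [-179.8, 0.1, -8.2]
ft_force: [-2.6, 6.5, 3.6]
opening: 23.4
gripper_force: 28.4
```

```bash
python3 - <<'E'
from m import *
w=imaging.get_image("wrist")
for th in ["lever_knob","lever"]:
  for r in finder.masks_of(w,th)[:1]:
    p=pts(w,r["pixels"])[0]; print(th,r["confidence"],r["box"],np.median(p,0),np.percentile(p,[3,97],axis=0))
P,u,v=pts(w,np.ones((420,560),bool)); K=near(P,[530,230,100],[565,245,125]);print(len(K),np.percentile(K,[2,50,98],axis=0) if len(K) else 0)
print(ctrl.get_state()["ft_force"])
E
```

```text
lever_knob 0.98 [280.2, 289.3, 66.9, 92.2] [539.91765449 236.34399517 114.28533035] [[532.81135394 225.25154574  52.63244901]
 [545.38445429 252.85136183 118.87203791]]
lever 0.92 [281.2, 287.4, 69.9, 91.6] [539.95191143 236.0749887  114.50504878] [[533.11775029 225.17804271  52.82189697]
 [545.35593628 252.1648265  118.8794623 ]]
1545 [[532.16922038 230.32602339 107.12166296]
 [541.33346261 237.47399753 116.83941157]
 [545.7496842  244.70118393 119.14378228]]
[-2.38136132  5.42143438  4.0595716 ]
```

>>> {"method": "servo_tool", "body": {
  "deltas": [
    [0.002, 0, 0, 0, 200],
    [0.003, 0, 0.0005, 0, 200],
    [0.003, 0, 0.0005, 0, 200]
  ]
}}

```text
time_s: 10.88
tcp_pos: [546.7, 235.7, 71.9]
orientation: [-179.8, 0.1, -8.2]
ft_force: [-1.4, 5.7, 3.4]
opening: 23.2
gripper_force: 28.3
```

```bash
python3 - <<'E'
from m import *
w=imaging.get_image("wrist")
P,u,v=pts(w,np.ones((420,560),bool)); K=near(P,[530,230,100],[565,245,125]);print(len(K),np.percentile(K,[2,50,98],axis=0) if len(K) else 0)
save({"pixels":cv2.resize(w["pixels"][200:420,140:420],(760,597))},"g.png")
E
```

```text
1607 [[535.04008829 230.33086854 106.95937201]
 [544.70266287 237.84007204 116.73670903]
 [559.07643375 244.86440224 119.17798232]]
```

View pics/g.png

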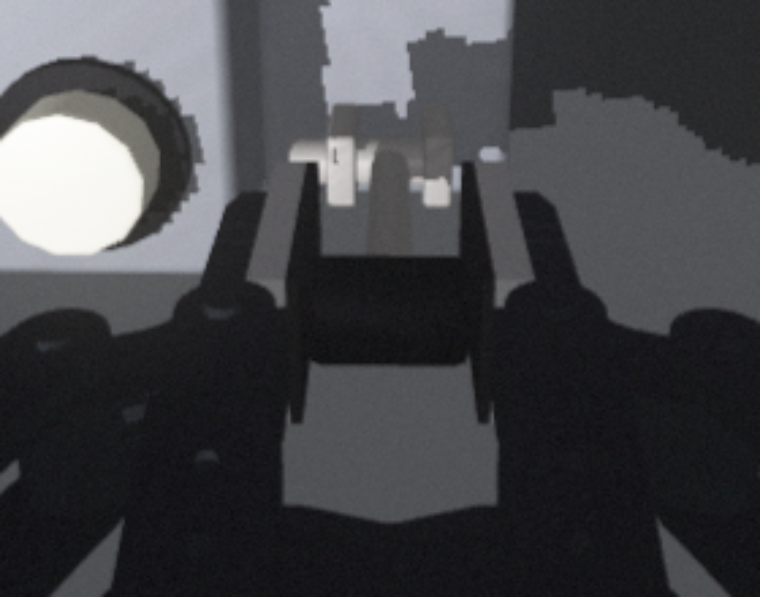

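>>> {"method": "servo_tool", "body": {
  "deltas": [
    [0.002, 0, 0.0003, 0, 200],
    [0.004, 0, 0.0005, 0, 200],
    [0.004, 0, 0.0005, 0, 200]
  ]
}}

```text
time_s: 11.3
tcp_pos: [549.6, 235.2, 71.4]
orientation: [-179.9, 0.2, -8.1]
ft_force: [-4.9, 5.7, 6.0]
opening: 23.4
gripper_force: 28.4
```

>>> {"method": "servo_tool", "body": {
  "deltas": [
    [0.002, 0, 0.0003, 0, 200],
    [0.003, 0, 0.0003, 0, 200],
    [0.003, 0, 0.0003, 0, 200]
  ]
}}

```text
time_s: 11.68
tcp_pos: [549.6, 235.2, 71.3]
orientation: [-180.0, 0.5, -8.1]
ft_force: [-10.7, 4.9, 11.3]
opening: 23.3
gripper_force: 29.0
```

```bash
python3 - <<'E'
from m import *
w=imaging.get_image("wrist")
P,u,v=pts(w,np.ones((420,560),bool)); K=near(P,[530,230,100],[565,245,125]);print(len(K),np.percentile(K,[2,50,98],axis=0) if len(K) else 0)
for im in (imaging.get_image("side"),):
  P,u,v=pts(im,np.ones((420,560),bool)); K=near(P,[530,225,102],[565,250,130]);print(len(K),K.mean(0) if len(K) else 0)
E
```

```text
1699 [[536.86054052 230.33817571 105.81641971]
 [547.72698985 238.07428957 116.319796  ]
 [562.46539873 244.84491397 119.99468463]]
67 [540.24480918 237.01879725 116.22498187]
```

>>> {"method": "servo_tool", "body": {
  "deltas": [
    [-0.002, 0, 0, 0, 200],
    [-0.002, 0, 0, 0, 120],
    [-0.002, 0, 0, 0, 120],
    [-0.002, 0, 0, 0, 120],
    [-0.002, 0, -0.03, 0, 120],
    [-0.002, 0, -0.07, 0, 60],
    [-0.002, 0, -0.09, 0, 60],
    [-0.002, 0, -0.09, 0, 60]
  ]
}}

```text
time_s: 12.78
tcp_pos: [553.8, 232.3, 161.6]
orientation: [-179.9, -0.2, -8.3]
ft_force: [-0.2, 0.3, -0.8]
opening: 64.9
gripper_force: 0.0
```

```bash
python3 - <<'E'
from m import *
w=imaging.get_image("wrist")
P,u,v=pts(w,np.ones((420,560),bool)); K=near(P,[520,215,100],[575,260,125]);print(len(K),np.percentile(K,[2,50,98],axis=0) if len(K) else 0)
im=imaging.get_image("side")
P,u,v=pts(im,np.ones((420,560),bool)); K=near(P,[480,190,98],[640,270,130]); print("knob",len(K),K.mean(0),K.min(0),K.max(0),rect(K))
to(460,-292,150,-7)
E
```

```text
872 [[536.4488455  223.73011004 109.47881356]
 [545.43269967 234.96749154 116.58235011]
 [551.17212463 246.21136788 118.81478776]]
knob 75 [540.70730799 238.96572656 114.71035553] [533.84631861 226.31562137  98.16301946] [551.63350003 249.84754286 120.27105128] [[541.4, 237.7], [23.6, 15.8], 77.9]
row [-0.0159, 0.5313, 0.0091, -1.2691]
```

>>> {"method": "servo_tool", "body": {
  "deltas": [
    [-0.006, 0.53, -0.06, -1.3, 0],
    [-0.006, 0.53, -0.06, -1.3, 0],
    [-0.006, 0.53, -0.06, -1.3, 0],
    [-0.006, 0.53, -0.06, -1.3, 0],
    [-0.006, 0.53, -0.06, -1.3, 0],
    [-0.006, 0.53, -0.06, -1.3, 0],
    [-0.006, 0.53, -0.06, -1.3, 0],
    [-0.006, 0.53, -0.06, -1.3, 0],
    [-0.006, 0.53, -0.06, -1.3, 0],
    [-0.006, 0.53, -0.06, -1.3, 0],
    [-0.006, 0.53, -0.06, -1.3, 0],
    [-0.006, 0.53, -0.06, -1.3, 0]
  ]
}}

```text
time_s: 14.38
tcp_pos: [470.9, -289.5, 219.4]
orientation: [-179.9, 0.1, -6.8]
ft_force: [-0.3, 0.5, -0.8]
opening: 85.6
gripper_force: 0.0
```

```bash
python3 - <<'E'
from m import *
w=imaging.get_image("wrist"); save(w,"p.png")
P,u,v=pts(w,np.ones((420,560),bool)); px=w["pixels"][v,u].astype(int)
St=P[np.all((P>[370,-370,4])&(P<[560,-220,12]),1)&(px.min(1)>120)]; print("base",rect(St))
S=near(P,[370,-370,42],[560,-220,50]); print("z46",rect(S),len(S))
G=near(P,[370,-370,54],[520,-220,66]); print("handles",rect(G),len(G),np.median(G[:,2]))
# handle midline: per slice along x'
a=np.radians(-7); ex=np.array([np.cos(a),np.sin(a)]); ey=np.array([-ex[1],ex[0]])
g=np.c_[G[:,:2]@ex,G[:,:2]@ey]
for s in np.arange(np.floor(g[:,0].min()/8)*8,g[:,0].max(),8):
    k=(g[:,0]>=s)&(g[:,0]<s+8)
    if k.sum()>5: print(s,np.round([g[k,1].min(),g[k,1].max(),(g[k,1].min()+g[k,1].max())/2],1),k.sum())
C=near(P,[520,-340,18],[600,-270,36]); print("clip",len(C),rect(C),circ(C),np.median(C[:,2]))
E
```

```text
base [[459.9, -291.5], [89.6, 148.8], 82.9]
z46 [[471.2, -293.7], [76.1, 152.9], 82.4] 955
handles [[453.9, -290.6], [69.0, 135.2], 81.7] 2626 60.0594016224597
416.0 [-266.2 -197.3 -231.7] 81
424.0 [-266.  -198.5 -232.2] 134
432.0 [-264.7 -199.6 -232.1] 131
440.0 [-263.4 -200.8 -232.1] 137
448.0 [-262.2 -202.9 -232.5] 144
456.0 [-259.9 -205.  -232.4] 143
464.0 [-258.7 -206.1 -232.4] 149
472.0 [-257.5 -208.1 -232.8] 149
480.0 [-256.3 -210.3 -233.3] 154
488.0 [-255.2 -211.3 -233.2] 156
496.0 [-254.  -213.3 -233.7] 190
504.0 [-251.9 -215.2 -233.5] 220
512.0 [-247.1 -220.  -233.5] 204
520.0 [-246.  -221.8 -233.9] 218
528.0 [-245.  -223.8 -234.4] 196
536.0 [-242.1 -227.4 -234.8] 107
544.0 [-242.8 -227.4 -235.1] 103
552.0 [-242.8 -231.9 -237.4] 10
clip 200 [[559.6, -306.5], [19.8, 22.1], 83.3] [ 559.48734069 -306.25755916    9.37953943] 29.700893752758418
```

View pics/p.png

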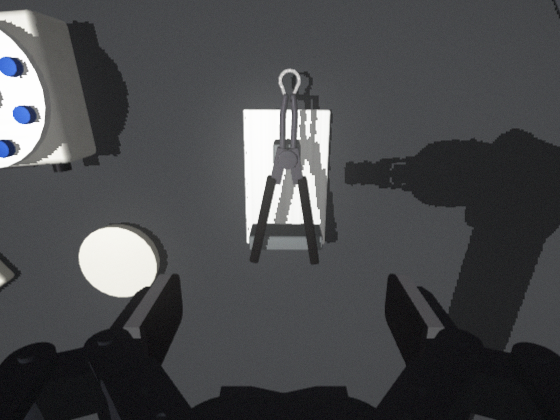

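```bash
python3 - <<'E'
from m import *
print(ctrl.get_state()["tcp_pos"])
to(461.4,-291.8,12,-8.3)
E
```

```text
[ 470.97191818 -289.66940228  219.62723092]
row [-0.0093, 0.0032, 0.2076, 1.5155]
```

>>> {"method": "servo_tool", "body": {
  "deltas": [
    [-0.009, 0.003, 0.06, 1.5, 0],
    [-0.009, 0.003, 0.12, 1.5, 0],
    [-0.009, 0.003, 0.16, 1.5, 0],
    [-0.009, 0.003, 0.18, 1.5, 0],
    [-0.009, 0.003, 0.19, 1.5, 0],
    [-0.009, 0.003, 0.19, 1.5, 0]
  ],
  "squeeze": 40
}}

```text
time_s: 15.18
tcp_pos: [461.5, -292.7, 30.0]
orientation: [-180.0, 0.0, -8.4]
ft_force: [0.0, 0.0, 0.1]
opening: 85.2
gripper_force: 0.0
```

```bash
python3 - <<'E'
from m import *
print(ctrl.get_state()["tcp_pos"])
to(461.4,-291.8,12,-8.3)
E
```

```text
[ 461.52398242 -292.71069104   30.01444668]
row [-0.0003, -0.0009, 0.018, -0.0818]
```

>>> {"method": "servo_tool", "body": {
  "deltas": [
    [0, -0.001, 0.01, 0, 0],
    [0, -0.001, 0.018, 0, 0],
    [0, -0.001, 0.018, 0, 80],
    [0, -0.001, 0.018, 0, 120],
    [0, -0.001, 0.018, 0, 150],
    [0, -0.001, 0.018, 0, 200],
    [0, -0.001, 0.018, 0, 220],
    [0, -0.001, 0.018, 0, 220],
    [0, -0.001, 0.018, 0, 220],
    [0, -0.001, 0.018, 0, 220]
  ],
  "squeeze": 40
}}

```text
time_s: 16.42
tcp_pos: [460.7, -292.4, 13.6]
orientation: [180.0, 0.1, -8.5]
ft_force: [-5.2, 1.1, 11.0]
opening: 28.7
gripper_force: 39.2
```

```bash
cat > ring.py <<'E'
from m import *
w=imaging.get_image("wrist"); s=ctrl.get_state(); p=s["tcp_pos"]; a=np.radians(s["orientation"][2])
P,u,v=pts(w,np.ones((420,560),bool)); ex=np.array([np.cos(a),np.sin(a)]); ey=np.array([-ex[1],ex[0]])
L=np.c_[(P[:,:2]-p[:2])@ex,(P[:,:2]-p[:2])@ey,P[:,2]-p[2]]
C=near(L,[80,-25,0],[125,25,25]); 
print(p,s["orientation"],s["opening"],"clip",len(C),rect(C),circ(C),np.median(C[:,2]),np.percentile(C,[2,98],axis=0))
E
python3 - <<'E'
from ring import *
save({"pixels":w["pixels"][:,:]},"q.png")
E
```

```text
[ 460.66398378 -292.37229177   13.55229794] [ 1.79980086e+02  9.00202007e-02 -8.46362203e+00] 28.61315412006257 clip 1414 [[96.0, 0.2], [24.3, 30.9], 0.9] [93.32636312  0.10723393 13.93597591] 16.344608966322674 [[ 85.58019706 -14.36350903  14.09652138]
 [107.41598292  14.58355809  20.04200147]]
```

View pics/q.png

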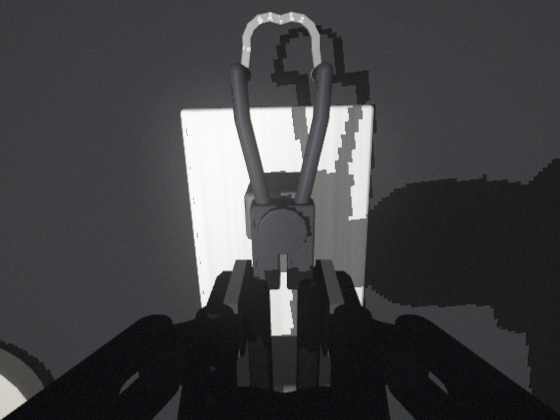

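>>> {"method": "servo_tool", "body": {
  "deltas": [
    [0, 0, -0.005, 0, 220],
    [0, 0, -0.02, 0, 220],
    [0, 0, -0.06, 0, 220],
    [0, 0, -0.11, 0, 220],
    [0, 0, -0.15, 0, 220],
    [0, 0, -0.165, 0, 220],
    [0, 0, -0.165, 0, 220],
    [0, 0, -0.165, 0, 220]
  ],
  "squeeze": 60
}}

```text
time_s: 17.48
tcp_pos: [460.1, -291.6, 175.1]
orientation: [-179.9, 0.2, -8.4]
ft_force: [-0.6, 0.3, -2.0]
opening: 27.5
gripper_force: 59.5
```

```bash
python3 - <<'E'
from ring import *
# clip slices and pliers level
for nm,lo,hi in (("clip front",[100,-16,5],[112,16,25]),("clip rear",[84,-20,5],[96,20,25]),("nose",[60,-30,26],[85,30,50]),("pivotblk",[25,-15,30],[50,15,70])):
    C=near(L,lo,hi); print(nm,len(C),np.round(np.percentile(C,[2,50,98],axis=0),1).tolist() if len(C) else 0)
for side in (-1,1):
    C=near(L,[86,0,5],[100,20,25]) if side>0 else near(L,[86,-20,5],[100,0,25])
    print(side,np.round(np.percentile(C[:,1],[1,10,50,90,99]),1),np.median(C[:,2]))
E
```

```text
[ 460.13124762 -291.58510271  174.96731767] [-179.91759816    0.21591164   -8.43886336] 27.641733002965406 clip 1416 [[96.0, 0.1], [24.2, 31.2], 0.4] [9.30984210e+01 7.77243771e-02 1.41682640e+01] 15.492411922928781 [[ 85.68469244 -14.58395466  13.61841306]
 [107.44528311  14.78829274  20.19858313]]
clip front 851 [[100.3, -13.2, 13.6], [104.9, 0.1, 15.4], [107.6, 13.4, 16.9]]
clip rear 373 [[84.5, -15.0, 13.8], [92.1, 11.9, 15.7], [95.7, 15.3, 23.3]]
nose 2589 [[60.6, -16.4, 39.2], [73.1, 8.6, 41.5], [84.6, 16.1, 43.2]]
pivotblk 3864 [[25.6, -11.5, 38.4], [37.3, -0.7, 45.5], [49.1, 10.3, 48.7]]
-1 [-15.4 -14.6 -13.3 -12.1 -11.7] 15.546552126673674
1 [11.7 12.2 13.5 14.8 15.6] 15.637843412002567
```

```bash
python3 - <<'E'
from ring import *
i=np.argmin((u-282)**2+(v-232)**2); print("pivot disc px",np.round(L[i],1))
D=near(L,[20,-13,47.2],[60,13,60]); print("top disc",len(D),rect(D),circ(cv2.convexHull(D[:,:2].astype(np.float32))[:,0]))
C=near(L,[78,-22,5],[112,22,24])
for x in range(80,110,2):
    q=C[(C[:,0]>=x)&(C[:,0]<x+2)]; n=q[q[:,1]<0,1]; m=q[q[:,1]>0,1]
    if len(n)>2 and len(m)>2: print(x,np.round([n.min(),n.max(),m.min(),m.max(),np.median(q[:,2])],1),len(q))
f=C[abs(C[:,1])<2]; print("front",np.percentile(f[:,0],[2,50,98]) if len(f) else 0)
for y in range(-14,15,2):
    q=C[(abs(C[:,1]-y)<1)&(C[:,0]>97)]
    if len(q): print(y,np.round([q[:,0].min(),q[:,0].max()],1))
# largest inscribed circle
g=np.array([[x,y] for x in np.arange(85,102,.25) for y in np.arange(-3,3.1,.25)])
d=np.min(np.hypot(g[:,None,0]-C[None,:,0],g[:,None,1]-C[None,:,1]),1); k=np.argsort(d)[-8:]; print(g[k],d[k])
E
```

```text
[ 460.28984475 -291.64988192  175.10838435] [-179.92143289    0.19871722   -8.43772624] 26.97227307521461 clip 1414 [[95.9, 0.2], [24.3, 31.1], 0.4] [92.89865529  0.13531716 14.17521904] 15.215863144530843 [[ 85.53194776 -14.51204647  13.17069848]
 [107.27464415  14.84847972  19.86451894]]
pivot disc px [32.5 -0.4 47.1]
top disc 1179 [[33.4, -0.5], [17.0, 17.2], 46.2] [33.46172233 -0.55814675  8.65661815]
84 [-13.3 -11.8  11.9  12.7  19.9] 29
86 [-12.4 -11.8  11.9  12.7  15.6] 22
88 [-14.6 -12.3  12.7  15.2  15.3] 37
90 [-15.3 -12.6  12.6  15.7  15.2] 95
92 [-15.3 -12.1  12.4  15.4  15.3] 87
94 [-14.9 -11.7  12.1  15.2  15.2] 105
96 [-14.4 -11.6  11.9  14.8  15.4] 90
98 [-14.4 -11.3  11.5  15.1  15.4] 97
100 [-14.3 -10.4  10.8  14.5  15.2] 113
102 [-13.4  -0.2   0.2  13.7  15.1] 159
104 [-12.2  -0.2   0.1  12.6  15.1] 364
106 [-9.3 -0.2  0.1  9.9 15.2] 205
front [103.66243882 105.19537747 106.99134202]
-14 [ 97.3 102.8]
-12 [ 97.1 105.3]
-10 [100.4 106.8]
-8 [103.  107.5]
-6 [104.3 107.8]
-4 [104.5 107.9]
-2 [104.1 107.4]
0 [103.6 107. ]
2 [103.8 107.2]
4 [104.4 108. ]
6 [104.2 107.5]
8 [103.2 107.4]
10 [101.  106.6]
12 [ 97.  105.3]
14 [ 97.1 102.9]
[[91.25  0.  ]
 [91.    0.25]
 [90.25  0.  ]
 [90.5   0.25]
 [91.    0.  ]
 [90.75  0.25]
 [90.5   0.  ]
 [90.75  0.  ]] [12.26809424 12.27753142 12.28528645 12.30254645 12.31140696 12.31277173
 12.3476288  12.35521172]
```

>>> {"method": "servo_tool", "body": {
  "deltas": [
    [-0.001, -0.03, -0.025, 0, 220],
    [-0.002, -0.08, -0.025, 0, 220],
    [-0.003, -0.13, -0.025, 0, 220],
    [-0.003, -0.17, -0.025, 0, 220],
    [-0.003, -0.2, -0.025, 0, 220],
    [-0.003, -0.2085, -0.025, 0, 220],
    [-0.003, -0.2085, -0.025, 0, 220],
    [-0.003, -0.2085, -0.025, 0, 220],
    [-0.003, -0.2085, -0.025, 0, 220]
  ]
}}

```text
time_s: 18.7
tcp_pos: [488.9, -87.1, 201.9]
orientation: [180.0, 0.0, -8.6]
ft_force: [-0.1, 0.2, -2.4]
opening: 27.3
gripper_force: 59.4
```

```bash
cat > sp.py <<'E'
from ring import *
c=L[(P[:,2]>112)&(P[:,2]<130)&(np.hypot(P[:,0]-578.5,P[:,1]+41.7)<25)]
print("spindle top",len(c),np.round(np.median(c,0),1),rect(c))
px=w["pixels"][v,u].astype(int)
b=L[(px[:,2]>px[:,0]+50)&(P[:,2]>70)&(P[:,2]<95)&(np.hypot(P[:,0]-578.5,P[:,1]+41.7)<70)]
print("blue",len(b),circ(b))
r=L[(P[:,2]>72)&(P[:,2]<82)&(np.hypot(P[:,0]-578.5,P[:,1]+41.7)<75)]
print("rotor",len(r),circ(cv2.convexHull(r[:,:2].astype(np.float32))[:,0]))
h=L[(P[:,2]>93)&(P[:,2]<99)&(np.hypot(P[:,0]-578.5,P[:,1]+41.7)<30)]
print("hub",len(h),circ(cv2.convexHull(h[:,:2].astype(np.float32))[:,0]),np.median(h[:,2]))
t=c[c[:,2]+p[2]>119]; print("top",len(t),rect(t),circ(cv2.convexHull(t[:,:2].astype(np.float32))[:,0]),np.median(t[:,2])+p[2])
E
python3 sp.py
```

```text
[488.92728605 -86.76394447 202.00086789] [ 1.79981463e+02  8.26780156e-03 -8.55834672e+00] 27.360811528570817 clip 1415 [[95.9, -0.1], [24.2, 31.1], 0.3] [93.02229627 -0.26907546 14.17489212] 15.673821638408612 [[ 85.67152419 -14.91412502  13.72978539]
 [107.37331737  14.45553239  20.25373434]]
spindle top 540 [ 82.3  55.6 -79.9] [[82.2, 56.7], [16.0, 15.0], 88.4]
blue 2347 [82.06152976 56.92162918 47.9810955 ]
rotor 14319 [82.19843111 56.76500661 61.64621512]
hub 1624 [82.150209   56.66749884 18.76595612] -105.41168524718915
top 498 [[82.3, 56.7], [15.9, 15.0], 89.7] [82.19393056 56.73046413  7.89240383] 122.22164022399994
```

>>> {"method": "servo_tool", "body": {
  "deltas": [
    [-0.005, -0.03, 0.02, 0, 220],
    [-0.0095, -0.05, 0.03, 0, 220],
    [-0.0095, -0.057, 0.04, 0, 220],
    [-0.0095, -0.057, 0.04, 0, 220],
    [-0.0095, -0.057, 0.04, 0, 220],
    [-0.0095, -0.057, 0.04, 0, 220]
  ]
}}

```text
time_s: 19.5
tcp_pos: [488.5, -28.8, 162.5]
orientation: [180.0, -0.1, -8.5]
ft_force: [-0.2, -0.6, -2.1]
opening: 27.3
gripper_force: 59.5
```

```bash
python3 sp.py
```

```text
[488.43752318 -28.61796593 162.51477469] [ 1.79985225e+02 -5.35319728e-02 -8.51820703e+00] 27.036594594865452 clip 1415 [[96.1, -0.1], [24.2, 31.1], 0.4] [93.11371897 -0.11521901 14.17563683] 15.893807670122186 [[ 85.73709081 -14.77118347  13.88610847]
 [107.51522598  14.59606604  20.39217605]]
spindle top 722 [ 91.2  -0.8 -40.3] [[91.2, -0.8], [15.3, 15.3], 89.4]
blue 2296 [89.43081844 -1.08857589 47.51098936]
rotor 15860 [91.22176373 -0.67308532 61.57899623]
hub 2417 [91.34233352 -0.74201082 18.67869463] -65.89249396147324
top 719 [[91.2, -0.8], [15.3, 15.3], 89.4] [91.20831492 -0.65090224  7.85005165] 122.23654478162452
```

>>> {"method": "servo_tool", "body": {
  "deltas": [
    [-0.0005, 0.0006, 0.02, 0, 220],
    [-0.0005, 0.0006, 0.04, 0, 220],
    [-0.0005, 0.0006, 0.047, 0, 220],
    [-0.0005, 0.0006, 0.047, 0, 220],
    [-0.0005, 0.0006, 0.047, 0, 220],
    [-0.0005, 0.0006, 0.047, 0, 220]
  ]
}}

```text
time_s: 20.3
tcp_pos: [488.1, -28.4, 115.8]
orientation: [180.0, -0.1, -8.4]
ft_force: [0.4, -0.2, -2.1]
opening: 27.0
gripper_force: 59.4
```

```bash
python3 sp.py
```

```text
[487.98603415 -28.39905217 115.7037102 ] [ 1.79995897e+02 -7.34645419e-02 -8.44903798e+00] 27.40286613544897 clip 2652 [[95.9, 0.2], [24.3, 31.1], 0.4] [98.14099079  0.77707191 10.56737472] 14.722981427434831 [[ 84.80623719 -14.25720561   4.59940213]
 [107.25069332  14.55476176  17.62372704]]
spindle top 1292 [91.8 -1.   6.6] [[95.2, 0.1], [27.2, 22.8], 89.5]
blue 2835 [91.6382861  -0.85352362 47.89342043]
rotor 22224 [91.44537127 -0.90873607 61.5614798 ]
hub 3274 [91.66510705 -1.03150827 18.58442362] -19.059710066897054
top 1279 [[95.2, 0.1], [27.2, 22.8], 89.5] [94.45745887  0.75983803 13.28818408] 122.34830975056569
```

>>> {"method": "servo_tool", "body": {
  "deltas": [
    [0, 0.001, 0, 0, 220],
    [0, 0.001, 0, 0, 220],
    [0, 0.001, 0.006, 0, 220],
    [0, 0.001, 0.012, 0, 220],
    [0, 0.001, 0.018, 0, 220],
    [0, 0.001, 0.022, 0, 220],
    [0, 0.001, 0.022, 0, 220],
    [0, 0.001, 0.022, 0, 220],
    [0, 0.001, 0.022, 0, 220]
  ]
}}

```text
time_s: 21.48
tcp_pos: [487.6, -29.3, 93.3]
orientation: [180.0, -0.0, -8.4]
ft_force: [-0.1, -0.4, -3.5]
opening: 27.5
gripper_force: 59.5
```

```bash
cat > fin.py <<'E'
from ring import *
ax=np.array([578.6,-42.8]); save({"pixels":cv2.resize(w["pixels"][0:200,170:400],(690,600))},"z.png")
C=near(L,[84,-18,8],[112,18,18.5]); d=np.hypot(C[:,0]-91.7,C[:,1]); ring=C[(d>11)&(abs(C[:,2]-15)<2.5)]
print("ring rect",rect(ring),"z",np.median(ring[:,2])+p[2])
T=near(L,[70,-20,25],[112,20,31]); T=T[np.hypot(T[:,0]-91.5,T[:,1])<9.5]; print("spindle",len(T),rect(T),circ(cv2.convexHull(T[:,:2].astype(np.float32))[:,0]),np.median(T[:,2])+p[2])
px=w["pixels"][v,u].astype(int); r=L[(P[:,2]>72)&(P[:,2]<82)&(np.hypot(P[:,0]-ax[0],P[:,1]-ax[1])<75)]
print("rotor",circ(cv2.convexHull(r[:,:2].astype(np.float32))[:,0])); print(s["ft_force"])
im=imaging.get_image("side"); Q,_,_=pts(im,np.ones((420,560),bool)); K=near(Q,[480,190,98],[640,270,130]); print("knob",len(K),K.mean(0))
E
python3 fin.py
```

```text
[487.54492141 -29.34448253  93.3068398 ] [ 1.79994638e+02 -3.07682306e-02 -8.44157556e+00] 27.289694039779203 clip 4034 [[95.4, -0.1], [30.7, 37.5], 0.0] [93.65181127  0.11702347 13.17945927] 3.8809256891829733 [[ 80.48715228 -16.27245709   2.0834068 ]
 [107.19550507  16.29028952  17.25819837]]
ring rect [[96.3, 0.1], [31.3, 23.4], 88.4] z 109.15223059462963
spindle 1705 [[92.0, 0.1], [15.7, 15.9], 89.0] [9.19775069e+01 7.35559145e-02 7.95779238e+00] 122.32076471773483
rotor [9.17787094e+01 5.25795254e-05 6.15625398e+01]
[ 0.26959594 -0.01061685 -3.23105966]
knob 74 [540.7650803  238.88700996 114.82575335]
```

View pics/z.png

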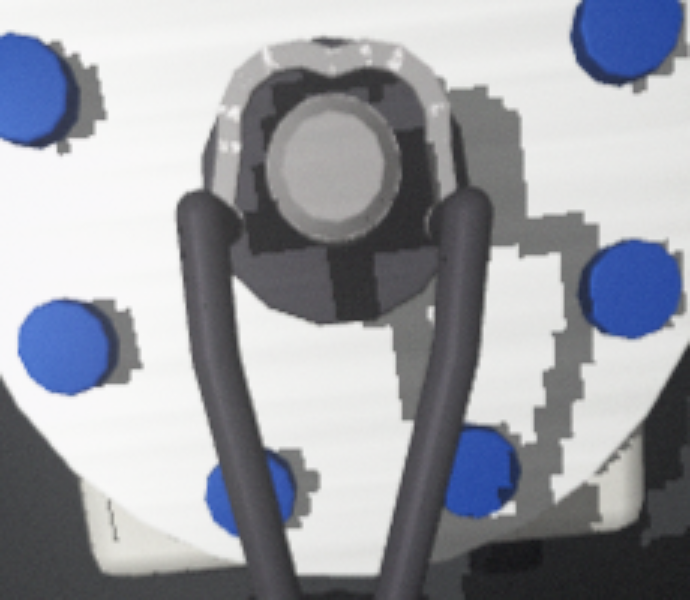

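The picture shows the spindle top centred in the spread clip, at about (333, 168), with a gap all round. The clip's mid-plane measures about 108 mm, and the brake lever is still up.

```bash
python3 -c "
from station import job
print(job.hand_in())"
```

```text
the job is handed in; nothing more can be done
None
```

The job is handed in: I pressed the test button home so the lever dropped, lifted the lever back onto its stop, and am holding the spread clip level around the groove, centred to within about 0.5 mm and clear of the spindle, after about 22 s of the 64 s allowed.

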